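# Take the rail corner's angle with a sliding bevel and set the saw guide to it

### The arm

A 6-joint arm with a two-finger parallel gripper is mounted at the origin on a cart in front of the work surface, level with it; the furniture and walls round the work are solid. World frame = base frame: x ahead of the robot, y to its left, z up, the work surface at z = 0. Lengths are in m, angles in rad, forces in N, time in s.
With the tool pointing down it reaches from about 0.375 to 0.925 m from the base axis. Payload 5.7 kg.
Tool frame: the origin (TCP) lies midway between the tips of the shut fingers; the grasp point (between the pads) lies 19 mm behind it; z points along the fingers, y is the line along which they close (so a half turn about z gives the same grasp; the last joint's range is limited). The gripper opens to 88 mm and grips with 3 to 60 N. Pads are 20 mm wide; open, the fingers measure 115 mm over their backs; the gripper's body (75 mm by 178 mm) begins 61 mm behind the grasp point.
Start: joints at [1.171, 0.359, 1.51, -0, 1.272, -0.115], TCP at [0.169, 0.576, 0.223] pointing down, gripper open.
Joint ranges: [-2.97, 2.97], [-1.01, 2.36], [0.21, 2.38], [-0.96, 4.11], [0.2, 2.71], [-2.98, 2.98]. Speed limits (rad/s): [2.39, 2.39, 3.14, 3.14, 3.14, 3.14].

### API

Orientations are given as a unit quaternion [x, y, z, w].
In Python, from bench import move_ptp, servo_line, goto_joints, move_gripper, sleep, inverse_kinematics, capture, PlanningError, close_job, spot_in, silhouettes, current_clock, current_joint_pos, current_qvel, current_joint_torque, current_position, current_orientation, current_force, current_torque, current_finger_gap, current_grip_force gives the robot as it stands. Calls block until the motion is done:
- move_ptp(position, orientation): joint-space move of the TCP to a pose.
- servo_line(position, orientation=None, rate=0.15, contact_N=None): straight line of the TCP; orientation=None keeps the orientation; rate is the mean speed in m/s. With contact_N (N) it stops when the force on the tool has changed by that much, and returns True; else False.
- goto_joints(angles): joint-space move.
- move_gripper(opening): finger opening in m; the grip force is fixed at half the most; returns when the fingers have stopped.
- sleep(seconds).
- inverse_kinematics(position, orientation): joint angles nearest the present ones, or None.
- capture(name): name is "scene" or "top" or "wrist"; returns a dict with "image" (420x560x3 uint8, blue, green, red), "range_z" (420x560 float32, m along the optical axis (not along the pixel's ray), 0 where there is no reading), "intrinsics" (3x3 intrinsics, pixels), "R" (3x3) and "t" (3): a world point X has camera coordinates R X + t. Camera axes: x right, y down, z forward; pixel columns grow to the right and rows downward; lengths in m; the calibration is good to about 2 mm. A picture is of the moment at which its call begins.
A pose or a line that the arm cannot do raises PlanningError and nothing moves.
- close_job(): hands the job in; it is judged then, once.
Trained networks look in the newest picture that a camera, given by its name, has taken for a name from the list of things; names that differ only in an ending like _2 or _b are one class to them, and where a whole thing is asked for, a point or a joint stands for the part that bears it (a point fixed in the world has none). Each returns a list of dicts, best first, with "conf" (0 to 1); they miss things now and then, are a little off and sometimes report something else, mostly with a low value. They report only what shows in the picture. A call takes as long as a camera call.
- spot_in(camera, query): "xy" ([column, row] in pixels, amid what is visible of it).
- silhouettes(camera, query): "region" (420x560 bool, what is visible of it) and "xy" ([column, row] in pixels, amid what is visible of it).
Readings, each from a call of its own:
- current_clock(): time.
- current_joint_pos(): joint angles.
- current_qvel(): joint speeds.
- current_joint_torque(): joint torques, N m.
- current_position(): TCP position.
- current_orientation(): TCP orientation.
- current_force(): force on the tool from outside, world axes, zero at the start.
- current_torque(): the same for the moment, N m.
- current_finger_gap(): finger opening in m.
- current_grip_force(): force on a finger pad.
Only numpy, scipy, OpenCV 4.12 (cv2) and the standard library are available. Lean on these libraries where they do the work, as an engineer would, in place of code of your own. Each camera call takes 0.05 s, during which the arm holds its last target. There are 200 camera calls.

### The job

A new piece of gallery rail has to be cut for this corner of the counter, which is not square. Lay the sliding bevel in the corner with its wooden stock flat against the long rail, press it snugly but gently home so that the side rail swings the steel blade flush along itself, and press the cam lever fully down to lock the blade. Then lay the locked bevel on the saw board with its stock flat against the back fence, slide it along the fence so that its blade swings the saw guide round until the bar lies flush along the blade, and leave the bevel lying there, still locked, without disturbing the other things.

Things in the scene. Friction and masses are not known exactly. Their poses are not given: they have to be found in the camera images.
- bevel: Sliding bevel (about 0.41 kg) lying on the counter: hardwood stock 28 mm wide (x -14 to +14), 130 mm long (y +8 to -122), 32 mm tall, with a steel blade pivoted in it near one end. Origin: on the pivot axis at the stock's underside, z up. The stock's +x side goes against a rail or fence. Over the pivot two brass cheeks carry the cam lever (to 55 mm above the underside, y -9 to +9).
- bevel_grip (a point): Point in the middle of the bevel's stock, 75 mm from the pivot along -y, 24 mm above its underside; centre of mass about 30 mm from here, towards the pivot. The stock is free to grip across its 28 mm width from y = -60 to -110; hold it by the part more than 16 mm above its underside, since rail and fence are 15 mm tall.
- blade_mid (a point): Middle of the bevel's blade, 60 mm from the pivot, 8.5 mm above the stock's underside; x runs from the blade's tip (118 mm from the pivot) to the pivot. The blade is straight, 26 mm wide, 5 mm thick, its heel a half round of 13 mm radius about the pivot, which stands out 5 mm beyond the stock's end.
- bevel_blade (a joint): Angle of the blade (rad, -0.8 to 0.8): 0 = square to the stock, pointing to its -x; growing turns the tip towards the stock's long end (-y), counter-clockwise from above. Lever up: it turns stiffly (0.06 N m) and stays where it is put; it starts swung away from the long end. Lever down: clamped, it drives the saw guide and only creeps under a hard push.
- bevel_lever (a joint): The bevel's cam lever (rad): raised at about 0 (starts up to 0.1), fully down and locked at 0.90, then lying along the stock. It turns about a level axis across the stock, over the pivot, 48 mm above the stock's underside, and stays put. Its end takes up to about 12 N from above; follow its arc outwards on the way down, as friction can jam a straight push.
- lever_tip (a point): Ball end (11 mm) of the cam lever, 46 mm from the lever's axis, leaning to the stock's -y. Raised: its centre is 84 mm above the stock's underside and 29 mm from the pivot; down: 50 mm above it and 46 mm from the pivot.
- long_rail: Long dark wooden gallery rail fixed on the counter, 18 mm thick, 15 mm tall. Origin: the inside corner where it meets the side rail, at counter level. Its front face is the plane x = 0 (wood at +x); it runs along y from +30 to -580 mm.
- side_rail: Shorter rail of the same wood, 18 mm thick, 15 mm tall, fixed in the corner with the long rail, up to 0.17 rad out of square either way. Origin: the same inside corner. Its inner face is the plane y = 0 (wood at +y); it runs along its -x for 153 mm.
- saw_board: Saw board, a fixed plywood plate 6 mm thick, butted to the long rail and parallel to it, with a back fence 15 mm tall above the plate. Origin: counter level, under the fence's front face, in line with the saw guide's hub. The fence's front face is the plane x = 0; the plate runs over x +18 to -172, y +60 to -210 mm.
- guide_bar (a point): Middle of the swinging saw guide's bar: steel, 24 mm wide, 0.5 to 11 mm above the plate, 108 mm long, with two upright steel blade holders on it (to 37 mm above the plate). 60 mm from the hub; x runs along the bar to the hub. The hub, 12 mm radius, is at x = -14, y = 0 mm of the saw board; the bar's edges are tangent to it.
- saw_guide (a joint): Angle of the saw guide (rad, -0.7 to 0.7): 0 = square to the fence, pointing to the board's -x; growing turns its free end to -y, counter-clockwise from above. Stiff (0.05 N m), stays where it is pushed; it starts swung to -y, 0.30 to 0.42.
- pencil_a: blue pencil, 162 mm long, 7 mm thick, lying on the counter; origin under its middle.
- order_pad: dark green notebook, 140 x 93 x 14 mm, lying on the counter; origin under its middle.
- tamper: coffee tamper standing on its steel foot, 58 mm across, 84 mm tall, dark wooden grip; origin under its foot.
- tape_roll: roll of brown tape, 90 mm across, 48 mm tall; origin under its middle.
- candle_jar: small round tea light, red from above, 38 mm across, 18 mm tall; origin under its middle.

How it is judged:
On the way, in this order (a step that is already met when the one before it is completed fails the run):
1. the bevel is pressed snugly into the corner, unlocked: its stock flat on the long rail and its blade flush along the side rail, touching both (angle between the x axis of blade_mid and the x axis of side_rail, either way round below 0.025 rad and angle between the y axis of bevel and the y axis of long_rail, either way round below 0.025 rad and x of bevel in the frame of long_rail above -0.017 m and y of blade_mid in the frame of side_rail above -0.0155 m and contact force between bevel and side_rail above 0.5 N and contact force between bevel and long_rail above 0.5 N and value of joint bevel_lever below 0.4 rad), for 0.15 s.
2. the cam lever is down while the bevel still lies in the corner with its blade true to the side rail (value of joint bevel_lever above 0.8 rad and angle between the x axis of blade_mid and the x axis of side_rail, either way round below 0.02 rad and horizontal distance between bevel and long_rail below 0.04 m), for 0.2 s.
3. the locked bevel lies on the saw board with its stock flat on the fence and the guide bar flush along its blade (value of joint bevel_lever above 0.8 rad and angle between the x axis of blade_mid and the x axis of guide_bar, either way round below 0.02 rad and angle between the y axis of bevel and the y axis of saw_board, either way round below 0.025 rad and x of bevel in the frame of saw_board above -0.017 m and y of blade_mid in the frame of guide_bar above -0.028 m), for 0.2 s.
At the end, for the whole second after the job is handed in: the saw guide's bar stands at the corner's angle, within 0.025 rad (1.4 degrees) of parallel to the side rail, and the bevel, released and at rest, lies flat on the saw board with its lever down (over 0.8 rad) and its blade along the bar (within 0.02 rad, gap under 7 mm) (angle between the x axis of guide_bar and the x axis of side_rail, either way round below 0.025 rad and value of joint bevel_lever above 0.8 rad and angle between the x axis of blade_mid and the x axis of guide_bar, either way round below 0.02 rad and z of bevel in the frame of saw_board between 0.004 and 0.009 m and y of blade_mid in the frame of guide_bar above -0.032 m and angle between bevel's own z axis and vertical below 0.05 rad and linear speed of bevel below 0.01 m/s); the robot touches nothing.
It fails at once if the bevel is forced against a rail or pressed on it with over 25 N (contact force between bevel and side_rail above 25 N or contact force between bevel and long_rail above 25 N).
It fails at once if one of the other things (pencil, order pad, tamper, tape, tea light) is shifted by over 25 mm (distance of any of pencil_a, order_pad, tamper, tape_roll, candle_jar from where it was at the start of the episode above 0.025 m).
It also fails if it takes over 72 s, if anything falls off the work surface, if the arm or the gripper's body presses on something with over 40 N, if the wrist force passes 120 N, or if a joint passes its speed limit or range.

## Working session

There is one attempt and no reset: what is moved stays moved. The work goes in short steps, each a Python script; the robot and the scene stay as the last script left them, time stands still between calls to the robot, and variables do not carry over. Pictures are saved under pics/ and viewed, at most 12 in all, crops included, and the job is handed in when it is done.

```bash
ls; mkdir -p pics
python3 - <<'E'
from bench import *
import cv2,numpy as np
for n in("top","scene"):
    c=capture(n);cv2.imwrite(f"pics/{n}0.png",c["image"]);np.savez(f"{n}0.npz",**c)
    print(n,c["intrinsics"].tolist(),c["R"].round(3).tolist(),c["t"].round(3).tolist())
    for q in["bevel","lever_tip","long_rail","side_rail","saw_board","guide_bar","pencil_a","order_pad","tamper","tape_roll","candle_jar"]:
        print(q,[(round(d["conf"],2),np.round(d["xy"]).tolist()) for d in spot_in(n,q)][:3])
print(current_clock(),current_orientation())
E
```

```text
pics
top [[399.51761435145386, 0.0, 275.4542586524599], [0.0, 399.51761435145386, 207.64272010459106], [0.0, 0.0, 1.0]] [[-0.163, -0.987, -0.005], [-0.964, 0.16, -0.214], [0.212, -0.031, -0.977]] [0.056, 0.521, 1.2]
bevel [(0.74, [229.0, 237.0])]
lever_tip [(0.62, [318.0, 192.0]), (0.44, [226.0, 225.0])]
long_rail [(0.8, [273.0, 172.0]), (0.31, [225.0, 227.0])]
side_rail [(0.51, [206.0, 215.0])]
saw_board [(0.74, [338.0, 193.0]), (0.29, [232.0, 235.0])]
guide_bar []
pencil_a []
order_pad [(0.96, [409.0, 213.0]), (0.39, [335.0, 192.0])]
tamper [(0.63, [153.0, 235.0])]
tape_roll [(0.9, [411.0, 177.0])]
candle_jar []
scene [[401.3512645505657, 0.0, 274.63665074085134], [0.0, 401.3512645505657, 200.379339428582], [0.0, 0.0, 1.0]] [[-0.002, -1.0, 0.007], [-0.861, -0.002, -0.508], [0.508, -0.007, -0.861]] [-0.051, 0.484, 1.016]
bevel [(0.8, [220.0, 224.0])]
lever_tip [(0.6, [320.0, 197.0]), (0.42, [396.0, 198.0])]
long_rail [(0.91, [261.0, 176.0])]
side_rail []
saw_board [(0.73, [215.0, 213.0]), (0.71, [331.0, 200.0])]
guide_bar [(0.57, [316.0, 197.0])]
pencil_a [(0.61, [298.0, 255.0])]
order_pad [(0.8, [405.0, 234.0]), (0.21, [157.0, 227.0])]
tamper [(0.74, [139.0, 212.0])]
tape_roll [(0.63, [401.0, 191.0]), (0.33, [200.0, 236.0])]
candle_jar [(0.33, [140.0, 213.0])]
1.2 [ 1.41921810e-01  9.89877870e-01 -5.20894904e-05 -1.74246379e-05]
```

Run:
```python
import cv2
i=cv2.imread("pics/top0.png");cv2.imwrite("pics/top0c.png",cv2.resize(i[130:310,110:450],None,fx=2.35,fy=2.35,interpolation=cv2.INTER_CUBIC))
i=cv2.imread("pics/scene0.png");cv2.imwrite("pics/scene0c.png",cv2.resize(i[130:310,110:450],None,fx=2.35,fy=2.35,interpolation=cv2.INTER_CUBIC))
```

```text
(no output)
```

View pics/top0c.png

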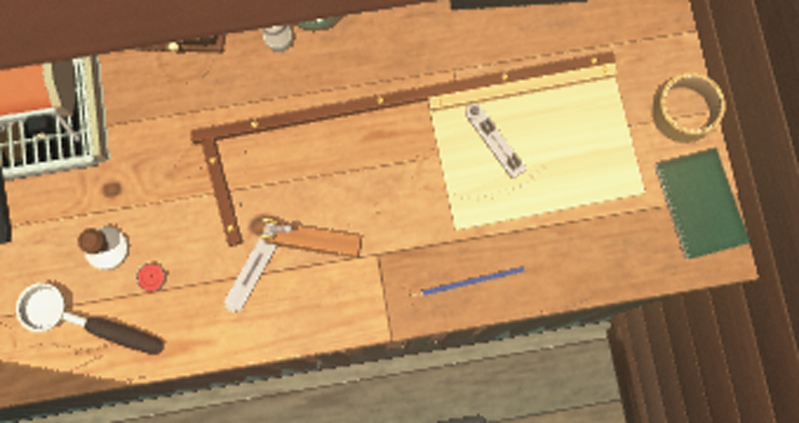

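View pics/scene0c.png

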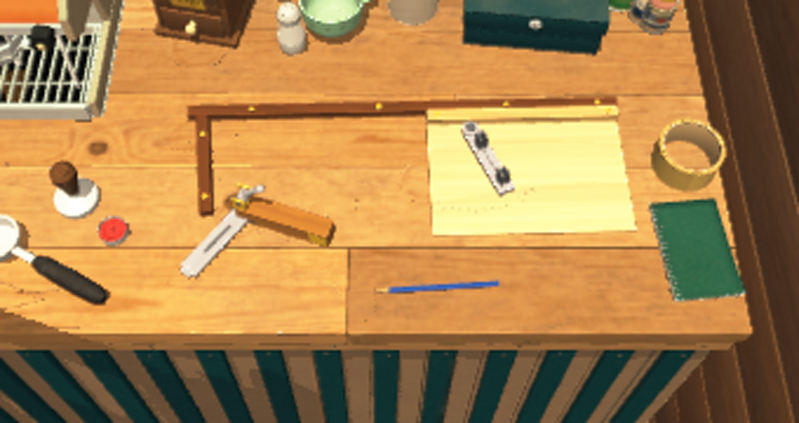

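The top crop shows the rail corner at about (216,139), the side rail's end at (242,240), the bevel pivot at (268,228) with the stock's end at (361,245), the blade tip at (235,305), the guide hub at (474,110) and the guide's end at (517,172). I'll convert these to world positions, then take closer wrist views.

```bash
cat > h.py <<'E'
from bench import *
import numpy as np, cv2
from scipy.spatial.transform import Rotation as Rn
def px2w(c,p,z):
    d=c["R"].T@np.linalg.inv(c["intrinsics"])@[p[0],p[1],1.]; o=-c["R"].T@c["t"]
    return o+d*(z-o[2])/d[2]
def w2px(c,X):
    q=c["intrinsics"]@(c["R"]@np.asarray(X,float)+c["t"]); return q[:2]/q[2]
def cloud(c):
    """world points per pixel, HxWx3"""
    v,u=np.mgrid[:420,:560]; P=np.stack([u,v,np.ones_like(u)],-1)@np.linalg.inv(c["intrinsics"]).T*c["range_z"][...,None]
    return (P-c["t"])@c["R"]
def down(yaw):
    """tool down; tool y (closing) axis at world angle yaw"""
    y=np.array([np.cos(yaw),np.sin(yaw),0]);z=np.array([0,0,-1.])
    return Rn.from_matrix(np.stack([np.cross(y,z),y,z],1)).as_quat()
E
python3 - <<'E'
from h import *
c=np.load("top0.npz")
for n,x,y,z in[("corner",216,139,.015),("srend",242,240,.015),("lrR",613,70,.015),("pivot",268,228,.055),("stockend",361,245,.032),("tip",235,305,.01),("hub",474,110,.017),("barend",517,172,.017),("bFL",430,107,.021),("bNL",455,230,.006),("bNR",645,192,.006),("bFR",612,75,.021),("pencilL",412,293,.007),("candle",151,277,.018),("tamp",107,245,0),("tape",690,108,.04)]:
    print(n,px2w(c,(x/2.35+110,y/2.35+130),z).round(3))
print(Rn.from_quat(current_orientation()).as_matrix().round(2))
w=capture("wrist");print((-w["R"].T@w["t"]).round(3),w["R"].round(3).tolist(),w["intrinsics"].round(1).tolist())
E
```

```text
corner [0.633 0.197 0.015]
srend [0.485 0.18  0.015]
lrR [ 0.641 -0.372  0.015]
pivot [0.489 0.139 0.055]
stockend [0.449 0.021 0.032]
tip [0.4   0.202 0.01 ]
hub [ 0.615 -0.166  0.017]
barend [ 0.517 -0.208  0.017]
bFL [ 0.628 -0.105  0.021]
bNL [ 0.453 -0.11   0.006]
bNR [ 0.462 -0.38   0.006]
bFR [ 0.632 -0.367  0.021]
pencilL [ 0.377 -0.037  0.007]
candle [0.455 0.308 0.018]
tamp [0.512 0.367 0.   ]
tape [ 0.562 -0.457  0.04 ]
[[-0.96  0.28 -0.  ]
 [ 0.28  0.96 -0.  ]
 [ 0.   -0.   -1.  ]]
[0.101 0.595 0.384] [[0.281, 0.96, -0.0], [0.927, -0.272, 0.259], [0.249, -0.073, -0.966]] [[346.0, 0.0, 285.3], [0.0, 346.0, 211.2], [0.0, 0.0, 1.0]]
```

Run:
```python
from h import *
for yw in(-.32,np.pi-.32,0,np.pi): 
    for p in((.46,.06,.0175),(.6,.05,.0175),(.6,-.25,.0175)):
        q=inverse_kinematics(p,down(yw)); print(yw,p,None if q is None else np.round(q,2))
move_ptp([.53,-.18,.20],down(0)); 
w=capture("wrist");cv2.imwrite("pics/w1.png",w["image"]);np.savez("w1.npz",**w)
move_ptp([.53,.14,.20],down(0)); 
w=capture("wrist");cv2.imwrite("pics/w2.png",w["image"]);np.savez("w2.npz",**w)
print(current_clock(),current_position())
```

```text
-0.32 (0.46, 0.06, 0.0175) [-0.02  0.48  2.   -0.    0.66  0.3 ]
-0.32 (0.6, 0.05, 0.0175) [-0.03  0.6   1.69 -0.    0.85  0.29]
-0.32 (0.6, -0.25, 0.0175) [-0.5   0.65  1.57 -0.    0.92 -0.18]
2.8215926535897933 (0.46, 0.06, 0.0175) [-0.02  0.48  2.   -0.    0.66 -2.84]
2.8215926535897933 (0.6, 0.05, 0.0175) [-0.03  0.6   1.69 -0.    0.85 -2.85]
2.8215926535897933 (0.6, -0.25, 0.0175) [-0.5   0.65  1.57 -0.    0.92  2.96]
0 (0.46, 0.06, 0.0175) [-0.02  0.48  2.   -0.    0.66 -0.02]
0 (0.6, 0.05, 0.0175) [-0.03  0.6   1.69 -0.    0.85 -0.03]
0 (0.6, -0.25, 0.0175) [-0.5   0.65  1.57 -0.    0.92 -0.5 ]
3.141592653589793 (0.46, 0.06, 0.0175) None
3.141592653589793 (0.6, 0.05, 0.0175) None
3.141592653589793 (0.6, -0.25, 0.0175) [-0.5   0.65  1.57 -0.    0.92  2.64]
5.5083 [0.53040856 0.13888646 0.20001627]
```

View pics/w1.png

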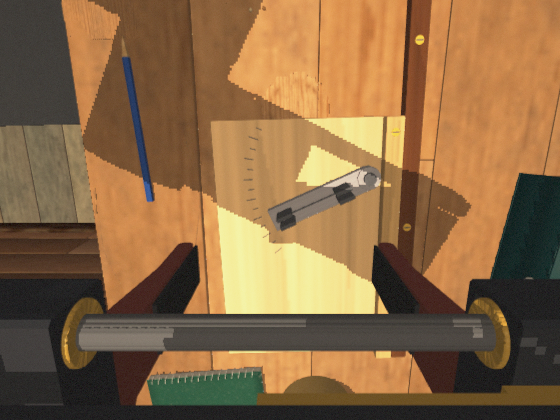

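View pics/w2.png

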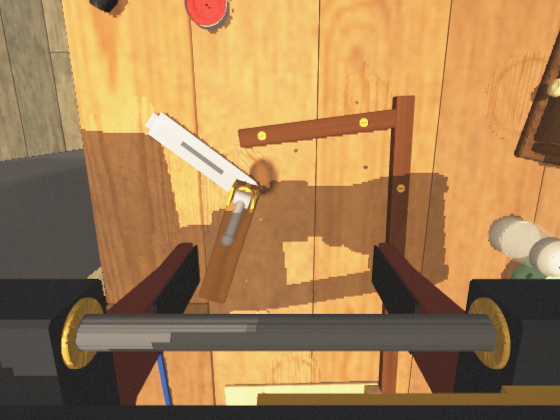

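Wrist view w1 shows the saw board with the guide hub at (370,178) and the bar running to (278,220). View w2 shows the corner at about (393,128), the pivot at (243,195), the blade tip at (155,122) and the stock's end at (213,300). I'll fit these from depth.

Run:
```python
from h import *
c=dict(np.load("w2.npz"));P=cloud(c);Z=P[...,2]
b=dict(np.load("w1.npz"));Q=cloud(b)
def show(n,A,u0,u1,v0,v1): 
    print(n); 
    for v in np.linspace(v0,v1,4).astype(int): print(v,(A[v,u0:u1:4,2]*1000).round().astype(int).tolist())
show("long",P,375,425,110,235)
print("side col"); 
for u in(270,320,370): print((P[100:160:3,u,2]*1000).round().astype(int).tolist())
show("stock",P,195,260,230,290)
def fit(pts):
    l=cv2.fitLine(pts.astype(np.float32),cv2.DIST_HUBER,0,.01,.01).ravel();return l
# edges: subpixel-free: last pixel with z>8mm
def edge_rows(A,rows,u0,u1,th,z,cam,side):
    r=[]
    for v in rows:
        m=np.where(A[v,u0:u1,2]>th)[0]
        if len(m): r.append(px2w(cam,(u0+(m[0]-.5 if side=='L' else m[-1]+.5),v),z)[:2])
    return np.array(r)
def edge_cols(A,cols,v0,v1,th,z,cam):
    r=[]
    for u in cols:
        m=np.where(A[v0:v1,u,2]>th)[0]
        if len(m): r.append(px2w(cam,(u,v0+m[-1]+.5),z)[:2])
    return np.array(r)
L=edge_rows(P,range(125,238),378,405,.008,.015,c,'L');print("long",fit(L),L[::30].round(4).tolist())
S=edge_cols(P,range(255,385),110,160,.008,.015,c);print("side",fit(S),S[::40].round(4).tolist())
F=edge_rows(Q,range(130,235),375,412,.014,.021,b,'L');print("fence",fit(F),F[::30].round(4).tolist())
np.savez("lines.npz",L=L,S=S,F=F)
```

```text
long
110 [0, 0, 0, 13, 13, 13, 14, 15, 14, 15, 0, 0, -1]
151 [0, -1, 0, 0, 6, 15, 15, 14, 14, 13, -1, -2, 0]
193 [-1, -1, -1, 1, 13, 14, 16, 14, 14, -1, -2, -1, 0]
235 [0, -2, -1, 6, 14, 14, 15, 14, 0, -1, 1, 0, 1]
side col
[-1, -2, -1, 0, -1, 0, -2, -2, 0, 15, 13, 14, 15, 15, 13, 0, -2, -1, -1, 0]
[0, -1, -1, -1, -1, -2, -1, 15, 13, 13, 14, 14, 14, 0, -2, -1, -2, -1, -2, -1]
[0, 0, 0, 1, 11, 14, 12, 15, 14, 14, 14, 1, 0, -2, 0, -1, 0, 0, 0, -1]
stock
230 [0, -3, -3, -1, 0, 1, 31, 31, 79, 79, 76, 31, 30, 30, 0, -1, -1]
250 [204, -1, 0, -1, -1, 31, 32, 29, 31, 32, 31, 31, -1, -1, -1, -2, -2]
270 [207, 200, 0, 31, 32, 31, 32, 31, 31, 30, 0, 0, -1, 1, 0, -2, -1]
290 [208, -1, 31, 32, 31, 31, 31, 31, 31, 0, -1, -2, -1, 0, -1, -1, 0]
long [ 0.02657835 -0.9996467   0.6368605   0.14087927] [[0.6202, 0.2029], [0.6361, 0.174], [0.6365, 0.1437], [0.6379, 0.1121]]
side [0.9921457  0.12508725 0.5558171  0.19002923] [[0.5007, 0.1834], [0.5401, 0.1882], [0.5793, 0.193], [0.6181, 0.1977]]
fence [ 0.03120543 -0.999513    0.6267975  -0.17414226] [[0.6254, -0.1198], [0.6266, -0.1484], [0.6268, -0.1784], [0.6271, -0.2097]]
```

```bash
cat > meas.py <<'E'
from h import *
def fit(p):
    p=np.array(p)
    for _ in range(4):
        l=cv2.fitLine(p.astype(np.float32),cv2.DIST_HUBER,0,.001,.001).ravel().astype(float)
        r=np.abs((p-l[2:])@[-l[1],l[0]]); p=p[r<max(.0012,2*np.median(r))]
    return l,len(p)
def rows(A,cam,vs,u0,u1,th,z,side,hi=9):
    r=[]
    for v in vs:
        m=np.where((A[v,u0:u1,2]>th)&(A[v,u0:u1,2]<hi))[0]
        if len(m)>2: r.append(px2w(cam,(u0+(m[0]-.5 if side=='L' else m[-1]+.5),v),z)[:2])
    return r
def line(n,p):
    l,k=fit(p); d=l[:2]; 
    print(n,"ang",round(np.arctan2(d[1],d[0]),4),"pt",l[2:].round(4),k); return l
E
python3 - <<'E'
from meas import *
c=dict(np.load("w2.npz"));P=cloud(c)
b=dict(np.load("w1.npz"));Q=cloud(b)
lo2=rows(P,c,range(138,238),378,405,.008,.015,'L'); lo1=rows(Q,b,range(5,112),400,422,.008,.015,'L')
line("long2",lo2);line("long1",lo1);line("longboth",lo1+lo2)
line("rightedge both",rows(P,c,range(138,238),385,440,.008,.015,'R')+rows(Q,b,range(5,112),395,440,.008,.015,'R')+rows(Q,b,range(130,238),395,430,.008,.015,'R'))
line("fence",rows(Q,b,range(135,238),380,412,.014,.021,'L'))
line("boardL",rows(Q,b,range(130,238),190,240,.003,.006,'L'))
lft=line("stockL",rows(P,c,range(240,292),195,262,.02,.032,'L',.05));rgt=line("stockR",rows(P,c,range(240,292),195,262,.02,.032,'R',.05))
# stock mask, end
m=((P[...,2]>.024)&(P[...,2]<.04)); m[:, :180]=0; m[:,275:]=0; m[:170]=0; m[305:]=0
d=-lft[:2]*np.sign(lft[1]); d=d  # -y dir
pts=np.array([px2w(c,(u,v),.032)[:2] for v,u in zip(*np.where(m))]); n=np.array([-d[1],d[0]]) # +x? 
s=pts@d;t=pts@n;print("stock s",np.percentile(s,[1,99,99.8]),"t",np.percentile(t,[1,50,99]),"d",d,"n",n)
# blade: bright grey
hsv=cv2.cvtColor(c["image"],cv2.COLOR_BGR2HSV)
k=(hsv[...,1]<60)&(hsv[...,2]>100)&(P[...,2]>.003)&(P[...,2]<.018); k[:100]=0;k[200:]=0;k[:,:140]=0;k[:,245:]=0
bp=np.array([px2w(c,(u,v),.011)[:2] for v,u in zip(*np.where(k))]);r=cv2.minAreaRect(bp.astype(np.float32)*1000);print("blade",len(bp),r,(cv2.boxPoints(r)/1000).round(4).tolist())
# guide bar
k=(Q[...,2]>.012)&(Q[...,2]<.022);k[:160]=0;k[232:]=0;k[:,:255]=0;k[:,385:]=0;k&=~((np.arange(560)[None]>380))
gp=np.array([px2w(b,(u,v),.017)[:2] for v,u in zip(*np.where(k))]);r=cv2.minAreaRect(gp.astype(np.float32)*1000);print("bar",len(gp),r,(cv2.boxPoints(r)/1000).round(4).tolist())
v,u=np.where((P[...,2]>.07)&(P[...,2]<.1)&(np.arange(420)[:,None]<250)&(np.arange(420)[:,None]>170)&(abs(np.arange(560)[None]-235)<30));print("lever tip",np.median(P[v,u],0).round(4),len(v))
E
```

```text
long2 ang -1.5454 pt [0.6369 0.1401] 98
long1 ang -1.542 pt [ 0.6422 -0.0558] 104
longboth ang -1.5443 pt [0.6381 0.0957] 202
rightedge both ang -1.5434 pt [ 0.6612 -0.0384] 292
fence ang -1.542 pt [ 0.6268 -0.1758] 95
boardL ang -1.5432 pt [ 0.457  -0.1752] 102
stockL ang 1.2375 pt [0.4503 0.0628] 52
stockR ang 1.24 pt [0.4818 0.0689] 51
stock s [-0.29922176 -0.17073002 -0.16983719] t [0.40520623 0.42058155 0.43256023] d [-0.32718119 -0.94496161] n [ 0.94496161 -0.32718119]
blade 2683 ((440.9075012207031, 175.85528564453125), (26.140356063842773, 109.93079376220703), 52.652347564697266) [[0.38929998874664307, 0.1987999975681305], [0.4767000079154968, 0.13210000097751617], [0.4925000071525574, 0.15289999544620514], [0.4050999879837036, 0.21960000693798065]]
bar 2060 ((571.3020629882812, -188.39111328125), (67.92607116699219, 117.20075988769531), 89.45240020751953) [[0.5123999714851379, -0.22179999947547913], [0.6295999884605408, -0.22290000319480896], [0.6302000284194946, -0.1550000011920929], [0.5130000114440918, -0.15389999747276306]]
lever tip [0.4833 0.1152 0.081 ] 298
```

```bash
cat >> meas.py <<'E'
RY=.027; LP=np.array([.6381,.0957]); SA=.1254; SP=np.array([.5558,.1900]); G=.078
ex=np.array([np.cos(RY),np.sin(RY)]); ey=np.array([-np.sin(RY),np.cos(RY)])
_s=np.array([np.cos(SA),np.sin(SA)])
COR=SP+_s*(np.linalg.solve(np.stack([_s,-ey],1),LP-SP)[0])
def rail(x,y): return COR+x*ex+y*ey
def tcp(p,yaw,z,g=G): return [p[0]+np.sin(yaw)*g,p[1]-np.cos(yaw)*g,z]
E
python3 - <<'E'
from meas import *
print("corner",COR); yaw=-.332;p=np.array([.4914,.1389])
move_gripper(.065)
t=tcp(p,yaw,.10);print(t)
move_ptp(t,down(yaw)); servo_line(tcp(p,yaw,.0175),rate=.1)
print(current_force()); move_gripper(.0)
print("gap",current_finger_gap(),current_grip_force(),current_force(),current_position(),current_clock())
servo_line(tcp(p,yaw,.05),rate=.1)
print("gap",current_finger_gap(),current_force(),current_torque())
q=rail(-.026,-.085)
move_ptp(tcp(q,RY,.05),down(RY))
print(current_clock(),current_finger_gap())
w=capture("wrist");cv2.imwrite("pics/w3.png",w["image"]);np.savez("w3.npz",**w)
E
```

```text
corner [0.63528268 0.2000197 ]
[np.float64(0.46597711182869384), np.float64(0.06515939546607134), 0.1]
[0.44243366 0.30158426 0.27776555]
gap 0.027593192233817704 29.988560378551483 [-1.31037285  0.04492623  3.48573159] [0.46580083 0.06516809 0.01762251] 8.3333
gap 0.02745542151858703 [ 0.54381955  0.56855594 -3.83923677] [-0.25519985  0.12567225 -0.07313804]
9.4583 0.027886378614596346
```

View pics/w3.png

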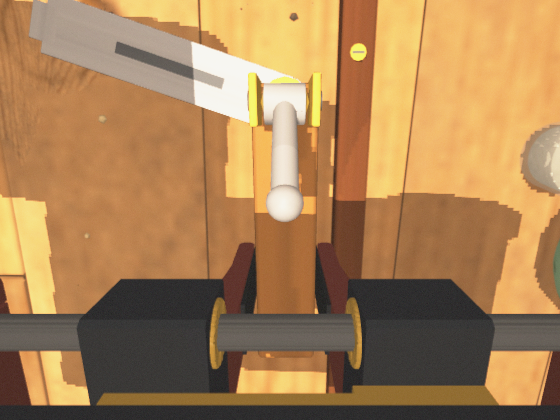

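View w3 shows the bevel held straight, stock at columns 257–317, roughly parallel to the rail face at column 337, with the lever up. Next I lower it and slide it home.

Run:
```python
from meas import *
P=lambda s:print(s,"t",round(current_clock(),2),"pos",current_position().round(4),"F",current_force().round(2),"M",current_torque().round(2))
P("up")
q=rail(-.026,-.085)
print(servo_line(tcp(q,RY,.0172),rate=.04,contact_N=2.5));P("down")
z=max(current_position()[2],.0172)
q=rail(-.008,-.085)
print(servo_line(tcp(q,RY,z),rate=.02,contact_N=3));P("rail")
```

```text
up t 9.51 pos [0.6115 0.0365 0.0485] F [-1.15  0.49 -4.7 ] M [-0.13  0.06  0.05]
True
down t 10.28 pos [0.6131 0.0364 0.0176] F [0.94 0.18 4.69] M [0.03 0.16 0.03]
True
rail t 10.53 pos [0.6131 0.0364 0.0176] F [-0.27  0.2   4.75] M [-0.03  0.13  0.05]
```

Run:
```python
from meas import *
P=lambda s:print(s,"t",round(current_clock(),2),"pos",current_position().round(4),"F",current_force().round(2),"M",current_torque().round(2))
inr=lambda:(np.array(current_position()[:2])-COR)@np.stack([ex,ey],1)
a=np.array(inr()); z=.0178
servo_line([*rail(*a),z],rate=.02);P("raise")
for i in range(14):
    a[0]+=.001; servo_line([*rail(*a),z],rate=.015)
    f=current_force()[:2]@ex; print(inr().round(4),round(f,2),current_force().round(1)[2])
    if f<-3.5: break
P("rail")
```

```text
raise t 10.78 pos [0.6133 0.0363 0.0176] F [ 0.54 -0.37 -1.17] M [-0.17 -0.08 -0.09]
[-0.0263 -0.163 ] -3.15 0.8
[-0.0253 -0.1629] -3.87 1.4
rail t 11.28 pos [0.6143 0.0365 0.0176] F [-3.85 -0.81  1.41] M [-0.21  0.66  0.11]
```

```bash
cat >> meas.py <<'E'
def P(s): print(s,"t",round(current_clock(),2),"rail",inr().round(4),"z",round(current_position()[2],4),"F",(current_force()[:2]@np.stack([ex,ey],1)).round(2),round(current_force()[2],2),"M",np.round(current_torque(),2))
def inr(): return (np.array(current_position()[:2])-COR)@np.stack([ex,ey],1)
def go(a,z,rate=.02): servo_line([*rail(*a),z],rate=rate)
E
python3 - <<'E'
from meas import *
a=np.array(inr()); z=.0187
go(a,z);P("raise")
for i in range(14):
    a[0]+=.001; go(a,z,.02); P(i)
    if current_force()[:2]@ex<-5: break
E
```

```text
raise t 11.53 rail [-0.0248 -0.1629] z 0.0185 F [ 0.06 -0.32] -3.35 M [-0.23  0.01 -0.01]
0 t 11.78 rail [-0.024  -0.1629] z 0.0186 F [-0.04  0.94] -3.99 M [-0.23  0.06  0.03]
1 t 12.03 rail [-0.0232 -0.1629] z 0.0187 F [0.41 0.33] -4.29 M [-0.19  0.    0.  ]
2 t 12.28 rail [-0.0222 -0.1629] z 0.0187 F [-0.85 -0.08] -4.41 M [-0.2   0.01 -0.03]
3 t 12.53 rail [-0.0212 -0.1629] z 0.0187 F [0.08 0.46] -3.77 M [-0.22  0.01  0.  ]
4 t 12.78 rail [-0.0202 -0.1629] z 0.0187 F [-0.47 -0.41] -4.27 M [-0.23 -0.01 -0.03]
5 t 13.03 rail [-0.0192 -0.1629] z 0.0187 F [ 0.71 -0.22] -4.86 M [-0.25  0.02 -0.03]
6 t 13.28 rail [-0.0182 -0.1629] z 0.0187 F [ 0.14 -0.22] -4.86 M [-0.22  0.07 -0.06]
7 t 13.53 rail [-0.0172 -0.1629] z 0.0187 F [ 0.01 -0.87] -3.32 M [-0.24  0.02  0.03]
8 t 13.78 rail [-0.0162 -0.1629] z 0.0187 F [-0.66  0.24] -4.07 M [-0.19  0.02 -0.02]
9 t 14.03 rail [-0.0152 -0.1629] z 0.0187 F [ 0.2  -0.28] -5.55 M [-0.23  0.    0.03]
10 t 14.28 rail [-0.0142 -0.1629] z 0.0187 F [-0.57  0.76] -4.33 M [-0.21  0.01  0.03]
11 t 14.53 rail [-0.0132 -0.1629] z 0.0187 F [-0.35 -0.2 ] -3.77 M [-0.17  0.03  0.01]
12 t 14.78 rail [-0.0123 -0.1629] z 0.0187 F [-0.3   1.08] -4.52 M [-0.23  0.06 -0.03]
13 t 15.03 rail [-0.0121 -0.1629] z 0.0185 F [-2.71  0.71] -3.11 M [-0.27  0.45 -0.09]
```

Run:
```python
from meas import *
a=np.array([-.0110,inr()[1]]);z=.0187
for y in(-.14,-.115,-.100): a[1]=y; go(a,z,.04); P("y")
for i in range(16):
    a[1]+=.001; go(a,z,.02); P(i)
    if current_force()[:2]@ey<-4: break
```

```text
y t 15.76 rail [-0.0121 -0.1389] z 0.0184 F [-4.78  0.54] -3.48 M [-0.16  1.02 -0.15]
y t 16.53 rail [-0.012  -0.1146] z 0.0184 F [-5.83 -1.2 ] -4.71 M [-0.55  0.94 -0.14]
y t 17.06 rail [-0.0121 -0.0994] z 0.0184 F [-6.22 -0.23] -4.71 M [-0.44  0.98 -0.1 ]
0 t 17.31 rail [-0.0121 -0.0988] z 0.0183 F [-5.23 -2.31] -5.12 M [-0.66  0.91 -0.17]
1 t 17.56 rail [-0.0121 -0.098 ] z 0.0183 F [-5.34 -3.07] -4.23 M [-0.78  0.96 -0.16]
2 t 17.81 rail [-0.0121 -0.0971] z 0.0184 F [-4.9  -4.46] -4.77 M [-0.84  0.91 -0.15]
```

Run:
```python
from meas import *
a=np.array([-.0114,-.097]);z=.0187
for i in range(6):
    a[1]+=.001; go(a,z,.02); P(i)
    if current_force()[:2]@ey<-7: break
w=capture("wrist");cv2.imwrite("pics/w4.png",w["image"]);np.savez("w4.npz",**w)
```

```text
0 t 18.06 rail [-0.0121 -0.096 ] z 0.0185 F [-4.83 -2.78] -4.44 M [-0.75  0.79 -0.14]
1 t 18.31 rail [-0.0121 -0.095 ] z 0.0185 F [-4.57 -2.52] -5.05 M [-0.84  0.79 -0.17]
2 t 18.56 rail [-0.0121 -0.094 ] z 0.0185 F [-3.95 -2.46] -4.86 M [-0.81  0.84 -0.19]
3 t 18.81 rail [-0.0121 -0.093 ] z 0.0185 F [-4.86 -3.04] -4.71 M [-0.83  0.84 -0.13]
4 t 19.06 rail [-0.0121 -0.092 ] z 0.0184 F [-4.11 -2.96] -4.49 M [-0.78  0.81 -0.11]
5 t 19.31 rail [-0.0121 -0.091 ] z 0.0184 F [-4.05 -2.71] -4.11 M [-0.77  0.88 -0.12]
```

View pics/w4.png

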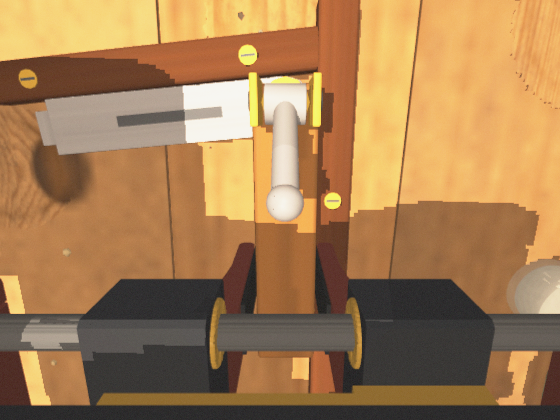

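View w4 shows the blade nearly parallel to the side rail, with a small gap left at its root, and the stock against the long rail. I'll keep pressing.

Run:
```python
from meas import *
a=np.array([-.0114,-.091]);z=.0187
for i in range(10):
    a[1]+=.001; go(a,z,.02); P(i)
    if current_force()[:2]@ey<-7: break
sleep(.3);P("hold")
w=capture("wrist");cv2.imwrite("pics/w5.png",w["image"]);np.savez("w5.npz",**w)
```

```text
0 t 19.61 rail [-0.0121 -0.0902] z 0.0185 F [-3.92 -3.05] -5.35 M [-0.89  0.81 -0.14]
1 t 19.86 rail [-0.0121 -0.0901] z 0.0185 F [-4.81 -6.82] -3.25 M [-1.49  0.78 -0.16]
2 t 20.11 rail [-0.0121 -0.09  ] z 0.0185 F [ -4.66 -10.09] -4.65 M [-2.    0.87 -0.19]
hold t 20.41 rail [-0.0121 -0.09  ] z 0.0185 F [ -4.42 -10.53] -3.55 M [-2.06  0.84 -0.17]
```

View pics/w5.png

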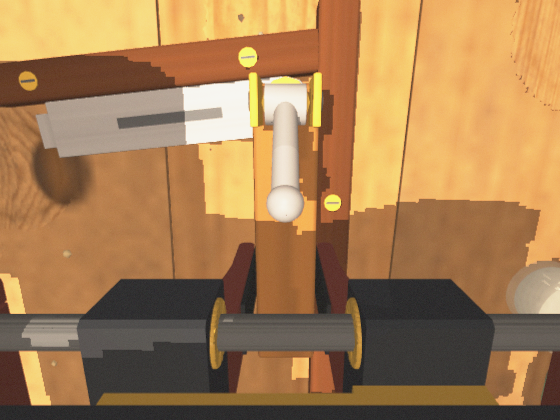

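```bash
cat >> meas.py <<'E'
def colsedge(cam,m,us,v0,v1,z,side):
    r=[]
    for u in us:
        k=np.where(m[v0:v1,u])[0]
        if len(k)>4: r.append(px2w(cam,(u,v0+(k[0]-.5 if side=='T' else k[-1]+.5)),z)[:2])
    return r
E
python3 - <<'E'
from meas import *
c=dict(np.load("w5.npz"));A=cloud(c);h=cv2.cvtColor(c["image"],cv2.COLOR_BGR2HSV)
Z=A[...,2]
m=(h[...,1]<70)&(Z<.03)
line("blade bottom",colsedge(c,m,range(65,245),70,165,.012,'B'))
line("blade top",colsedge(c,m,range(65,240),70,165,.012,'T'))
r=(h[...,1]>110)&(Z>.008)&(Z<.025)
line("rail bottom",colsedge(c,r,range(10,230),20,115,.015,'B'))
line("rail top",colsedge(c,r,range(10,300),20,115,.015,'T'))
line("stockR",rows(A,c,range(130,240),240,330,.024,.033,'R',.05));line("stockL",rows(A,c,range(130,240),240,330,.024,.033,'L',.05))
line("railR",rows(A,c,range(5,300),328,380,.008,.015,'R',.03))
E
```

```text
blade bottom ang 0.1282 pt [0.5614 0.1648] 180
blade top ang 0.1292 pt [0.5622 0.191 ] 175
rail bottom ang 0.1319 pt [0.5407 0.188 ] 220
rail top ang 0.1255 pt [0.5656 0.2089] 290
stockR ang -1.5423 pt [0.6385 0.1533] 110
stockL ang -1.5455 pt [0.6112 0.1501] 110
railR ang -1.5437 pt [0.6559 0.17  ] 267
```

The blade, side rail and stock are parallel within about 3 mrad. I'll lower the bevel, release it, and take the cam lever down along its arc.

Run:
```python
from meas import *
a=np.array([-.0116,-.0888])
go(a,.0178);P("lower")
move_gripper(.055);P("open");pv=np.array([-.0121,-.0120])
b=inr();go(b,.12,.12)
move_gripper(0.0)
servo_line([*rail(pv[0],pv[1]-.030),.105],down(RY),rate=.1);sleep(.2);P("above");
f0=np.mean([current_force()[2] for _ in range(3)])
th0=np.arctan2(36,29);n=0
for th in np.linspace(th0+.05,.02,15):
    y=-.046*np.cos(th);zz=.048+.046*np.sin(th)+.0055-.001
    go([pv[0],pv[1]+y],zz,.04);f=current_force()[2]-f0;print(round(th,2),round(f,1),(inr()-pv).round(4),round(current_position()[2],4))
    if f>11: break
P("end")
```

```text
lower t 20.71 rail [-0.0121 -0.0901] z 0.018 F [-5.86 -7.56] -1.03 M [-1.54  0.96 -0.19]
open t 21.32 rail [-0.0114 -0.0887] z 0.0179 F [ 0.81 -0.26] 0.51 M [-0.09  0.08 -0.03]
above t 24.1 rail [-0.0119 -0.0425] z 0.1052 F [ 0.14 -0.94] -0.29 M [-0.09  0.07 -0.01]
0.94 -0.4 [-0.0002 -0.027 ] 0.0894
0.88 0.2 [-0.     -0.0296] 0.0878
0.81 -0.5 [-0.     -0.0319] 0.0858
0.74 0.0 [-0.0001 -0.034 ] 0.0835
0.68 -0.1 [-0.0001 -0.0359] 0.0812
0.61 -0.1 [-0.0001 -0.0377] 0.0788
0.55 0.3 [-0.0001 -0.0394] 0.0762
0.48 0.8 [-0.0001 -0.0409] 0.0736
0.42 1.2 [-0.0002 -0.0422] 0.0708
0.35 0.3 [-0.0002 -0.0433] 0.068
0.28 -0.1 [-0.0001 -0.0442] 0.0651
0.22 0.7 [-0.0001 -0.045 ] 0.0622
0.15 -0.4 [-0.0001 -0.0455] 0.0592
0.09 1.0 [-0.0002 -0.0458] 0.0562
0.02 10.4 [ 0.0004 -0.0459] 0.0547
end t 28.14 rail [-0.0117 -0.0579] z 0.0547 F [-1.8  -0.87] 10.13 M [-0.2   0.54 -0.01]
```

Run:
```python
from meas import *
sleep(.2);P("press");pv=np.array([-.0121,-.0120])
go([pv[0],pv[1]-.047],.15,.15)
move_gripper(.055)
w=capture("wrist");cv2.imwrite("pics/w6.png",w["image"]);np.savez("w6.npz",**w)
c=w;A=cloud(c);h=cv2.cvtColor(c["image"],cv2.COLOR_BGR2HSV);Z=A[...,2]
print(current_clock(),[w2px(c,[*rail(*(pv+d)),z]).round() for d,z in(((0,0),.055),((0,-.046),.05),((0,-.12),.032),((-.118,-.015),.012))])
```

```text
press t 28.34 rail [-0.0117 -0.0579] z 0.0547 F [-2.21 -0.24] 9.6 M [-0.15  0.51 -0.04]
30.1417 [array([285., 151.]), array([285., 210.]), array([285., 285.]), array([149., 164.])]
```

View pics/w6.png

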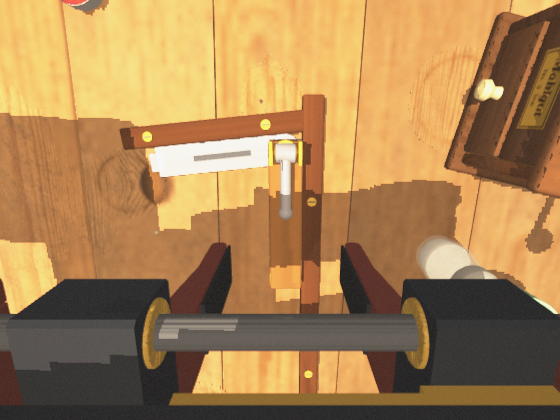

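View w6 shows the lever lying along the stock with its ball at (286,212), where I predicted it, and the bevel still in the corner. I'll regrip it, carry it to the board and check its alignment.

Run:
```python
from meas import *
b=dict(np.load("w1.npz"));Q=cloud(b)
hub=px2w(b,(370,178),.019);end=px2w(b,(275,221),.017);print("hub",hub,"hub in rail",(hub[:2]-COR)@np.stack([ex,ey],1),"end",(end[:2]-COR)@np.stack([ex,ey],1),"fence",(np.array([.6268,-.1758])-COR)@np.stack([ex,ey],1))
c=dict(np.load("w6.npz"));A=cloud(c);h=cv2.cvtColor(c["image"],cv2.COLOR_BGR2HSV);Z=A[...,2]
print("ball top",np.percentile(Z[205:218,280:292],90))
line("stockR",rows(A,c,range(225,280),262,302,.024,.033,'R',.045));line("stockL",rows(A,c,range(225,280),262,302,.024,.033,'L',.045))
m=(h[...,1]<70)&(Z<.03);line("blade bottom",colsedge(c,m,range(165,260),130,190,.012,'B'))
g=[-.0121,-.0120-G]
servo_line([*rail(*g),.06],down(RY),rate=.12);go(g,.0182,.1);move_gripper(0);P("grip");print(current_finger_gap())
go(g,.0195,.02);g[0]-=.003;go(g,.025);go(g,.075,.12);P("lifted")
```

```text
hub [ 0.61502142 -0.16656825  0.019     ] hub in rail [-0.03015055 -0.36590735] end [-0.12664516 -0.4088073 ] fence [-0.01862549 -0.37545372]
ball top 0.054801779580995656
stockR ang -1.5322 pt [0.6401 0.0986] 55
stockL ang -1.5562 pt [0.6124 0.1024] 55
blade bottom ang 0.1291 pt [0.5605 0.1646] 95
grip t 32.19 rail [-0.0121 -0.09  ] z 0.0186 F [-1.74 -0.4 ] 4.1 M [-0.    0.34  0.05]
0.02721710809306145
lifted t 33.48 rail [-0.0151 -0.0899] z 0.075 F [-0.09 -0.35] -3.97 M [-0.21 -0.   -0.01]
```

Run:
```python
from meas import *
q=[-.042,-.4435-G]
go(q,.075,.2);sleep(.2);P("over")
go(q,.030,.08);sleep(.2);P("low")
z=.030
for i in range(8):
    z-=.001;go(q,z);P("z")
    if current_force()[2]>-2: break
z+=.0012
a=np.array(q)
go(a,z)
a[0]=-.034;go(a,z)
for i in range(9):
    a[0]+=.001;go(a,z);P("x")
    if current_force()[:2]@ex<-2.5: break
print("z",z)
w=capture("wrist");cv2.imwrite("pics/w7.png",w["image"]);np.savez("w7.npz",**w)
```

```text
over t 35.98 rail [-0.0419 -0.521 ] z 0.0751 F [ 0.06 -1.07] -4.6 M [-0.26  0.05  0.  ]
low t 36.89 rail [-0.0415 -0.5218] z 0.0307 F [-0.99  0.19] -4.57 M [-0.15  0.09 -0.01]
z t 37.14 rail [-0.042  -0.5215] z 0.0292 F [-0.8   0.14] -3.96 M [-0.2   0.06  0.03]
z t 37.39 rail [-0.0421 -0.5214] z 0.0279 F [ 0.29 -0.47] -4.53 M [-0.16 -0.05 -0.  ]
z t 37.64 rail [-0.0421 -0.5215] z 0.0268 F [ 0.27 -0.05] -4.09 M [-0.18  0.04 -0.  ]
z t 37.89 rail [-0.0421 -0.5215] z 0.0259 F [-0.53  0.67] -4.08 M [-0.22  0.02  0.02]
z t 38.14 rail [-0.042  -0.5215] z 0.025 F [-0.45  0.39] -3.11 M [-0.19  0.03  0.01]
z t 38.39 rail [-0.0418 -0.5216] z 0.0247 F [-1.38  1.01] 3.03 M [ 0.05  0.36 -0.02]
x t 39.44 rail [-0.033  -0.5215] z 0.0252 F [0.13 0.14] -3.57 M [-0.21  0.04 -0.02]
x t 39.69 rail [-0.0319 -0.5215] z 0.0252 F [0.11 0.49] -4.55 M [-0.15  0.03 -0.01]
x t 39.94 rail [-0.0309 -0.5215] z 0.0252 F [0.04 0.31] -3.23 M [-0.21  0.03 -0.04]
x t 40.19 rail [-0.0309 -0.5214] z 0.0251 F [-3.47 -0.68] -2.58 M [-0.29  0.77  0.05]
z 0.025199999999999993
```

View pics/w7.png

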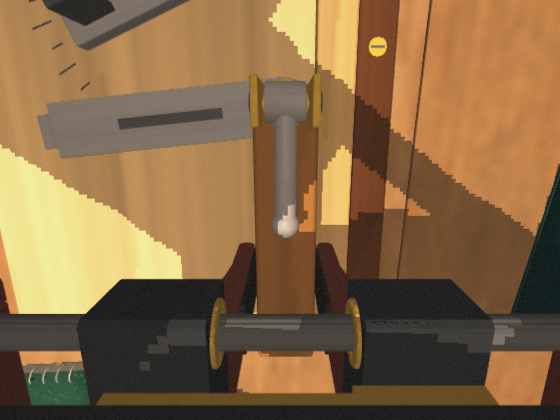

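View w7 shows the stock against the fence, the lever down, and the guide bar's end at (80,40), ahead of the blade. Next I slide it along the fence.

Run:
```python
from meas import *
a=np.array([-.0300,-.5215]);z=.0252
for y in(-.50,-.478): a[1]=y;go(a,z,.04);P("y")
for i in range(22):
    a[1]+=.001;go(a,z);P(i)
    if current_force()[:2]@ey<-4.5: break
w=capture("wrist");cv2.imwrite("pics/w8.png",w["image"]);np.savez("w8.npz",**w)
```

```text
y t 40.93 rail [-0.0309 -0.4997] z 0.025 F [-4.69 -1.36] -2.79 M [-0.37  0.96 -0.02]
y t 41.63 rail [-0.0309 -0.4781] z 0.025 F [-5.67 -2.01] -2.1 M [-0.54  1.01  0.01]
0 t 41.88 rail [-0.0309 -0.4776] z 0.0251 F [-4.57 -3.85] -2.24 M [-0.78  1.06  0.01]
1 t 42.13 rail [-0.0309 -0.4768] z 0.0251 F [-6.37 -3.73] -3.6 M [-0.88  1.03  0.01]
2 t 42.38 rail [-0.0309 -0.4759] z 0.0251 F [-5.39 -3.71] -3.46 M [-0.91  1.05  0.04]
3 t 42.63 rail [-0.0309 -0.4749] z 0.0251 F [-6.16 -4.46] -2.76 M [-0.9   1.04  0.01]
4 t 42.88 rail [-0.0309 -0.4739] z 0.0251 F [-5.79 -3.77] -3.18 M [-0.9   1.12 -0.  ]
5 t 43.13 rail [-0.0309 -0.4729] z 0.0251 F [-6.11 -3.38] -3.55 M [-0.88  1.11  0.01]
6 t 43.38 rail [-0.0309 -0.4719] z 0.025 F [-5.35 -4.07] -3.58 M [-0.91  1.08  0.04]
7 t 43.63 rail [-0.0309 -0.4708] z 0.025 F [-5.95 -3.71] -2.73 M [-0.9   1.11 -0.06]
8 t 43.88 rail [-0.0309 -0.4698] z 0.025 F [-6.06 -3.49] -3.38 M [-0.91  1.04 -0.  ]
9 t 44.13 rail [-0.0309 -0.4689] z 0.0251 F [-6.15 -2.9 ] -3.63 M [-0.91  1.11  0.01]
10 t 44.38 rail [-0.0309 -0.4679] z 0.0251 F [-6.02 -4.17] -3.08 M [-0.9   1.15  0.01]
11 t 44.63 rail [-0.0309 -0.4672] z 0.0251 F [-6.07 -5.23] -3.17 M [-1.05  1.08  0.01]
```

View pics/w8.png

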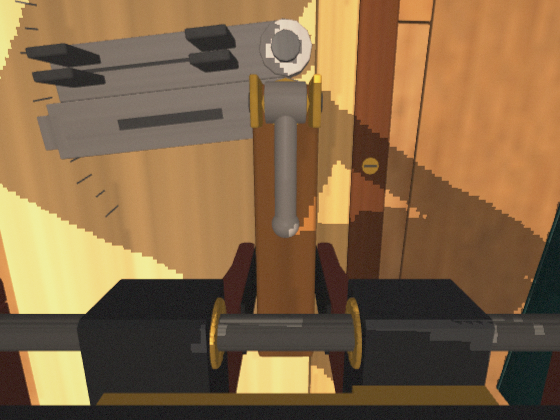

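View w8 shows the bar lying along the blade and the hub at (287,47) close to the heel. One more small press, then I lower it, release and verify.

Run:
```python
from meas import *
a=np.array([-.0304,-.466]);z=.0252
for i in range(3):
    a[1]+=.0005 if i else .001;go(a,z);P(i)
    if current_force()[:2]@ey<-7.5: break
sleep(.3);P("hold")
go(a,.0244);sleep(.2);P("lower")
move_gripper(.05);P("open")
go(inr(),.10,.1);servo_line([*rail(-.035,-.44),.19],rate=.15);sleep(.3)
w=capture("wrist");cv2.imwrite("pics/w9.png",w["image"]);np.savez("w9.npz",**w);print(current_clock())
```

```text
0 t 44.93 rail [-0.0309 -0.467 ] z 0.0252 F [-5.69 -6.72] -4.64 M [-1.45  1.09 -0.  ]
1 t 45.18 rail [-0.0309 -0.467 ] z 0.0252 F [-6.28 -8.22] -4.37 M [-1.69  1.08 -0.  ]
hold t 45.48 rail [-0.0309 -0.467 ] z 0.0252 F [-5.36 -8.03] -4.49 M [-1.68  1.08  0.05]
lower t 45.93 rail [-0.0309 -0.4671] z 0.0249 F [-6.11 -7.72] -0.72 M [-1.61  1.29  0.03]
open t 46.49 rail [-0.0301 -0.4644] z 0.0245 F [-0.2   0.07] -0.35 M [-0.08  0.04  0.03]
48.525
```

View pics/w9.png

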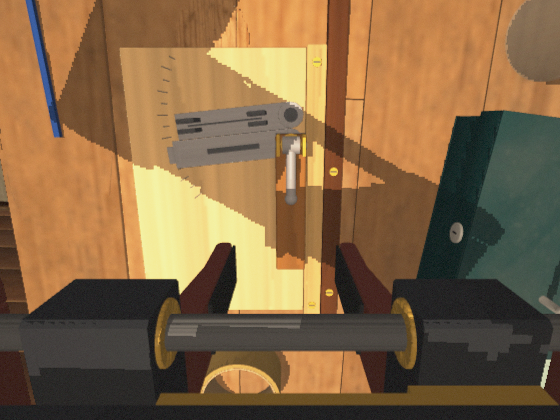

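View w9 shows the bevel released on the board against the fence, with its lever down (ball at (291,197)) and the bar flush along the blade (bar at rows 103–138). One angle check before I hand in.

Run:
```python
from meas import *
c=dict(np.load("w9.npz"));A=cloud(c);h=cv2.cvtColor(c["image"],cv2.COLOR_BGR2HSV);Z=A[...,2]
m=(h[...,1]<75)
line("blade bottom",colsedge(c,m,range(182,268),138,175,.018,'B'))
line("bar top",colsedge(c,m,range(182,270),95,130,.017,'T'))
line("stockR",rows(A,c,range(210,262),265,306,.028,.038,'R',.05));line("stockL",rows(A,c,range(210,262),265,306,.028,.038,'L',.05))
print("ball",np.percentile(Z[192:203,287:295],90))
```

```text
blade bottom ang 0.1336 pt [ 0.5526 -0.2129] 86
bar top ang 0.1305 pt [ 0.5543 -0.1631] 88
stockR ang -1.5551 pt [ 0.6314 -0.2834] 52
stockL ang -1.5519 pt [ 0.6033 -0.2714] 52
ball 0.060857858325289005
```

```bash
python3 -c "
from bench import *
print(close_job())"
```

```text
the job is handed in; nothing more can be done
None
```

The job is handed in: the bevel was set flush in the corner and locked, and now lies released on the saw board. In the last camera check its lever was down, the guide bar lay flush along the blade, and the bar was within about 0.005 rad of the side rail's angle; the hand-in returned no verdict.

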